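# Set the focus dial and inspect a copper coupon with the handheld microscope

### The job

First turn the focus dial on the white viewer box so that its white pointer line points at the middle of the green dot. Then pick up the cordless handheld microscope and hold it steady for two seconds square to the sloped copper coupon, its black lens end about 30 mm from the centre of the coupon and not touching it, and finally stand it upright back on its round blue pad and let go. Leave the dial on the green dot and everything else on the bench where it is.

Things in the scene. Friction and masses are not known exactly. Their poses are not given: they have to be found in the camera images.
- dial_box: White viewer box fixed to the bench, 180 (x) x 150 (y) x 50 mm high, origin at the centre of its underside, z up. The dial's vertical axis stands at x = 25 mm, y = 0 in its frame, on its top face.
- dial (a joint): Angle of the black focus dial about its vertical axis, rad, counter-clockwise seen from above is positive; 0 when the pointer line points to the box's +x side (away from the robot); stops at -2.4 and 2.4. Light steady friction (about 0.06 N m); stays where it is left.
- dial_grip (a point): Point on the dial's axis 30 mm above the box top (80 mm above the bench). The black dial is a skirt of 80 mm diameter, 8 mm high, with a bar grip 50 mm long, 14 mm thick, reaching from 8 to 40 mm above the box top. The point's x axis lies along the bar and turns with it; the white pointer line on one half of the bar and on the skirt runs to the point's +x.
- dial_tip (a point): Where the pointer line would end if prolonged to the circle of the dots: 52 mm from the dial's axis, 3 mm above the box top; turns with the dial.
- dot_green: Green round dot, 14 mm diameter, 3 mm high, fixed on the box top 52 mm from the dial's axis; origin at the centre of its underside. This is the wanted index mark. It lies 1.15 rad to one side or the other of the dial's zero.
- dot_orange: Orange dot of the same size on the other side; not wanted.
- scope: Cordless handheld microscope, a white round upright body 120 mm long and 36 mm in diameter (black lens end of 42 mm diameter over the lowest 16 mm, blue band above it), about 160 g, centre of mass about 58 mm up. Origin at the centre of the lens end's flat face (on which it stands), z along the body away from the lens. Grip it round the body.
- pad: Parking pad, a fixed blue disc, 88 mm diameter, 6 mm high; origin at the centre of its underside, z up. The microscope stands near its middle at the start.
- coupon: Copper coupon, 46 x 46 x 4 mm, fixed on a sloped grey plate (90 x 90 mm) of a fixed stand (foot 110 x 100 mm); origin at the centre of its upper face (marked with a white ring of 16 mm), about 66 mm above the bench; z is the outward normal, leaning 0.35 rad (20 degrees) from vertical towards its -x, roughly towards the robot.
- canister: Bystander: aluminium lens canister with black cap, 34 mm diameter, 50 mm high, standing on the viewer box on the robot's side of the dial.
- tape_white: Bystander: roll of white tape, 100 mm diameter, 24 mm high, lying flat.
- tape_cream: Bystander: roll of cream tape, 90 mm diameter, 18 mm high, lying on the white roll.
- tin: Bystander: brass-coloured tin, 90 mm diameter, 100 mm high.
- loupe: Bystander: yellow eye loupe, 40 mm diameter, 42 mm high.
- driver: Bystander: screwdriver with red handle, 160 mm long, lying on the bench.
- strip: Bystander: copper strip 70 x 24 x 6 mm lying on the bench.
- stand: The fixed stand that carries the coupon; origin at the centre of the underside of its foot, z up, yaw as the coupon's.
Things that resemble listed ones, but are neither listed nor needed, are in the scene too. Of the things like the pad, leave any that is turquoise; of the rest the smaller one is meant. What is shaped like the stand but pink is not meant.

How it is judged:
By the outcome, as a careful person would: the job done as asked, in the order asked, and still so for the second after the job is handed in, with the robot touching nothing.
It also fails if it takes over 72 s, if anything falls off the work surface, if the arm or the gripper's body presses on something with over 40 N, if the wrist force passes 120 N, or if a joint passes its speed limit or range.

### The arm

A 6-joint arm with a two-finger parallel gripper is mounted at the origin on the work surface. World frame = base frame: x ahead of the robot, y to its left, z up, the work surface at z = 0. Lengths are in m, angles in rad, forces in N, time in s.
With the tool pointing down it reaches from about 0.2 to 0.875 m from the base axis. Payload 3.4 kg.
Tool frame: the origin (TCP) lies on the centre line of the jaws, within the pads' length; the fingertips stand ahead of it and the grasp point (between the pads) is the TCP (arm.tip_extent is the z of the fingertips in the tool frame, in m); z points along the fingers, y is the direction in which the jaws open and shut (so a half turn about z gives the same grasp; the last joint's range is limited). The gripper opens to 94 mm and grips with 3 to 60 N. Pads are 16 mm wide; open, the fingers measure 119 mm over their backs; the gripper's body (75 mm by 177 mm) begins 78 mm behind the grasp point.
Start: joints at [-1.347, 0.276, 1.505, -0, 1.361, -0.121], TCP at [0.194, -0.541, 0.224] pointing down, gripper open.
Joint ranges: [-2.89, 2.89], [-0.75, 2.08], [0.22, 2.7], [-1.18, 4.32], [0.11, 2.71], [-2.7, 2.7]. Speed limits (rad/s): [2.57, 2.57, 3.14, 3.14, 3.14, 3.14].

### API

Orientations are given as a unit quaternion [w, x, y, z].
In Python, from station import arm gives the robot as it stands. The module is installed in compiled form; this text tells all that it offers.
- The arm moves only by the shell command python3 -m inch 'ROWS'. ROWS is JSON, a list of rows, each an object of numbers: "x", "y", "z": the shift along the tool's x, y, z each as a share of 300 mm, from -1 to 1; "wx", "wy", "wz": the turn, a rotation vector about the tool's x, y, z each as a share of pi/2 rad, from -1 to 1; "jaw": the closure, from 0 (fully open) to 1 (shut). In form: [{"x": .., "y": .., "z": .., "wx": .., "wy": .., "wz": .., "jaw": ..}, ...]. A call has 1 to 5 rows; each row is the pose to reach, as a shift and turn from the pose measured when the call began, along the tool's axes at that moment; what a row does not reach only later rows make up. A row lasts 1/10 s, in which the tool goes at most 50 mm and 8.59 degrees, less where a joint would pass 70% of its speed; a pose out of reach is approached as far as the arm can. A call with a number of a shift or a turn outside -1 to 1 is refused whole. A call with a gripper value outside its range is refused whole. The fingers move at their own pace and stop on an object; the grip force is fixed at half the most. Time passes only in rows, so rows that repeat a pose let the fingers close. It gives the time, the measured TCP pose, the force and the opening at its end, in the units of the state.
- arm.observe(): the state, without advancing time (a new reading comes with each control period).
- arm.capture(name): name is "scene" or "side" or "wrist"; returns a dict with "pixels" (400x640x3 uint8, red, green, blue), "z_map" (400x640 float32, m along the optical axis (not along the pixel's ray), 0 where there is no reading), "camera_matrix" (3x3 intrinsics, pixels), "world_to_cam" (4x4, takes a point from world to camera coordinates). Camera axes: x right, y up, looking along -z (the intrinsics and any distortion apply to the point x, -y, -z); pixel columns grow to the right and rows downward; lengths in m; the calibration is good to about 2 mm. A picture is of the moment at which its call begins.
- arm.job_done(): hands the job in, once; it reports no verdict.
Trained networks look in a picture, given as the dict that the camera call returned (one of the last four; its "shot" number tells which), for a name from the list of things; names that differ only in an ending like _2 or _b are one class to them, and where a whole thing is asked for, a point or a joint stands for the part that bears it (a point fixed in the world has none). Each returns a list of dicts, best first, with "confidence" (0 to 1); they miss things now and then, are a little off and sometimes report something else, mostly with a low value. They report only what shows in the picture. A call takes as long as a camera call. They do not tell look-alikes from the thing itself.
- arm.spot_in(picture, target): "extent" ([left, top, right, bottom] in pixels, round what is visible of it).
- arm.outline_of(picture, target): "pixels" (400x640 bool, what is visible of it) and "extent" ([left, top, right, bottom] in pixels, round what is visible of it).
The state is a dict: "time_s": time; "qpos": joint angles; "joint_vel": joint speeds; "tau": joint torques, N m; "ee_pos": TCP position; "ee_rot": TCP orientation; "contact_force": force on the tool from outside, world axes, zero at the start; "wrist_torque": the same for the moment, N m; "opening": finger opening in m.
Only numpy, scipy, OpenCV 4.12 (cv2) and the standard library are available. Lean on these libraries where they do the work, as an engineer would, in place of code of your own. Each camera call takes 0.05 s, during which the arm holds its last target. There are 200 camera calls.

## Working session

There is one attempt and no reset: what is moved stays moved. The work goes in short steps, Python scripts to look and compute and a shell command to move; the robot and the scene stay as the last step left them, time stands still between calls to the robot, and variables do not carry over. Pictures are saved under pics/ and viewed, about 8 in all and at most 12, crops included, and the job is handed in when it is done.

```bash
mkdir -p pics
cat > h.py <<'E'
import numpy as np, cv2
from scipy.spatial.transform import Rotation as R
from station import arm
def cap(n,f=None):
    c=arm.capture(n)
    if f: cv2.imwrite('pics/'+f,c['pixels'][...,::-1])
    return c
def world(c,rows,cols):
    K=c['camera_matrix'];z=c['z_map'][rows,cols]
    x=(cols-K[0,2])/K[0,0]*z; y=(rows-K[1,2])/K[1,1]*z
    P=np.stack([x,-y,-z,np.ones_like(z)])
    W=np.linalg.inv(c['world_to_cam'])@P
    return W[:3].T[z>0]
def cloud(c):
    r,q=np.mgrid[:400,:640]
    K=c['camera_matrix'];z=c['z_map']
    P=np.stack([(q-K[0,2])/K[0,0]*z,-(r-K[1,2])/K[1,1]*z,-z,np.ones_like(z)],-1)
    return (P@np.linalg.inv(c['world_to_cam']).T)[...,:3]
def pose():
    s=arm.observe();q=s['ee_rot'];return np.array(s['ee_pos']),R.from_quat([q[1],q[2],q[3],q[0]])
def go(p,Rm=None):
    "rows numbers to reach p, R from the present pose"
    p0,r0=pose(); d=r0.inv().apply(np.array(p)-p0)/.3
    w=np.zeros(3) if Rm is None else (r0.inv()*Rm).as_rotvec()/(np.pi/2)
    print('xyz',d.round(4),'w',w.round(4))
E
cat > a.py <<'E'
from h import *
print(arm.observe()['ee_rot'],arm.tip_extent)
for n in ['scene','side']:
    c=cap(n,n+'1.png');W=cloud(c)
    for t in ['dial_box','dial','dot_green','dot_orange','scope','pad','coupon','canister','tin','loupe','driver','tape_white']:
        for o in arm.outline_of(c,t)[:3]:
            m=o['pixels']&(c['z_map']>0)
            if m.sum()<5: continue
            P=W[m]; print(n,t,round(o['confidence'],2),np.round(o['extent']),'med',np.median(P,0).round(3),'lo',np.percentile(P,3,axis=0).round(3),'hi',np.percentile(P,97,axis=0).round(3))
E
python3 a.py
```

```text
[-9.21414896e-04  9.85177544e-01  1.71535286e-01 -5.29415801e-05] 0.019
scene dial_box 0.66 [205. 166. 278. 214.] med [ 0.564 -0.294  0.05 ] lo [ 0.461 -0.392  0.013] hi [ 0.629 -0.229  0.082]
scene dial_box 0.54 [257. 220. 291. 268.] med [ 0.773 -0.036  0.078] lo [ 0.714 -0.086  0.003] hi [ 0.794 -0.006  0.103]
scene dial 0.52 [226. 172. 248. 193.] med [ 0.564 -0.317  0.06 ] lo [ 0.527 -0.353  0.053] hi [ 0.591 -0.286  0.092]
scene scope 0.69 [394. 209. 412. 246.] med [0.556 0.266 0.07 ] lo [0.496 0.245 0.007] hi [0.564 0.281 0.129]
scene scope 0.53 [336. 265. 373. 296.] med [0.777 0.197 0.015] lo [0.702 0.16  0.003] hi [0.79  0.24  0.027]
scene pad 0.71 [397. 211. 419. 224.] med [0.418 0.215 0.007] lo [0.385 0.192 0.003] hi [0.45  0.271 0.011]
scene pad 0.64 [392. 236. 418. 253.] med [0.552 0.281 0.008] lo [0.504 0.228 0.003] hi [0.578 0.304 0.011]
scene pad 0.56 [432. 250. 470. 279.] med [0.57  0.412 0.009] lo [0.516 0.361 0.004] hi [0.62  0.46  0.013]
scene coupon 0.6 [322. 198. 338. 203.] med [0.517 0.011 0.068] lo [ 0.495 -0.011  0.059] hi [0.538 0.029 0.076]
scene coupon 0.44 
[... 1662 characters left out ...]
2  0.073]
side canister 0.8 [353. 265. 370. 288.] med [ 0.451 -0.355  0.078] lo [ 0.441 -0.363  0.049] hi [ 0.47  -0.327  0.101]
side canister 0.5 [368. 250. 398. 275.] med [ 0.546 -0.332  0.058] lo [ 0.517 -0.363  0.051] hi [ 0.589 -0.291  0.09 ]
side tin 0.65 [358. 180. 385. 214.] med [ 0.733 -0.081  0.078] lo [ 0.705 -0.098  0.002] hi [ 0.785 -0.02   0.102]
side tin 0.16 [293. 204. 306. 217.] med [0.51  0.007 0.063] lo [ 0.493 -0.015  0.056] hi [0.535 0.034 0.072]
side loupe 0.73 [377. 215. 392. 231.] med [ 0.712 -0.169  0.029] lo [ 0.7   -0.181 -0.   ] hi [ 0.739 -0.141  0.043]
side driver 0.57 [210. 158. 232. 162.] med [0.497 0.53  0.017] lo [ 0.468  0.499 -0.002] hi [0.536 0.576 0.026]
```

```bash
python3 -c "
import cv2,numpy as np
a=cv2.imread('pics/scene1.png')[140:310,190:540];b=cv2.imread('pics/side1.png')[145:315,190:440]
a=cv2.resize(a,(700,340));b=cv2.resize(b,(380,258))
a=cv2.resize(cv2.imread('pics/scene1.png')[140:310,190:540],(617,300),interpolation=3);b=cv2.resize(cv2.imread('pics/side1.png')[145:315,190:440],(441,300),interpolation=3)
o=np.zeros((600,620,3),np.uint8);o[:300,:617]=a;o[300:,:441]=b;cv2.imwrite('pics/m1.png',o)"
```

```text
(no output)
```

View pics/m1.png

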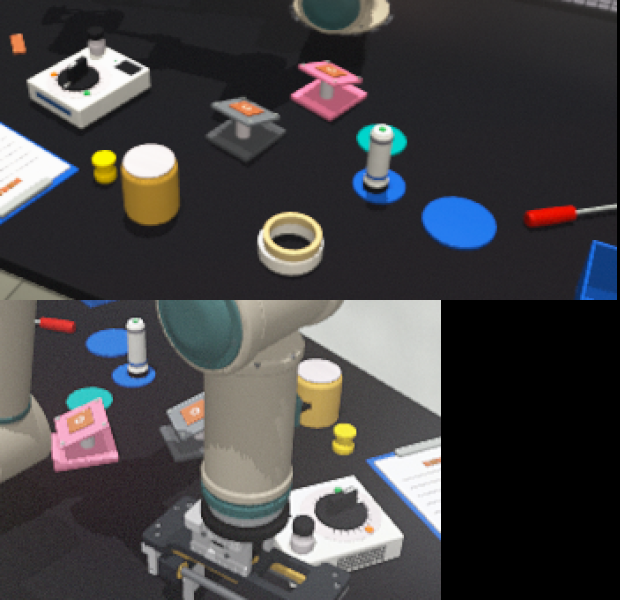

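The grey stand carries the wanted coupon, and the blue disc under the microscope is the smaller blue one, so that is the pad. The green dot is on the far side of the box. I'll move over the dial for a close look.

```bash
python3 -c "
from h import *
go([0.53,-0.32,0.26]); c=cap('wrist'); print(np.linalg.inv(c['world_to_cam']).round(3), pose()[1].as_matrix().round(3))"
```

```text
xyz [ 1.3021 -0.3157 -0.1184] w [0. 0. 0.]
[[ 0.337  0.915  0.22   0.26 ]
 [-0.941  0.328  0.079 -0.518]
 [ 0.    -0.234  0.972  0.386]
 [ 0.     0.     0.     1.   ]] [[ 0.941  0.338  0.   ]
 [ 0.338 -0.941 -0.   ]
 [ 0.     0.    -1.   ]]
```

```bash
python3 -m inch '[{"x":0.65,"y":-0.16,"z":-0.1},{"x":0.65,"y":-0.16,"z":-0.1},{"x":0.65,"y":-0.16,"z":-0.1},{"x":0.65,"y":-0.16,"z":-0.1},{"x":0.8,"y":-0.2,"z":-0.118}]' | tail -c 400;  python3 -m inch '[{"x":0.5,"y":-0.12,"z":0},{"x":0.5,"y":-0.12,"z":0},{"x":0.5,"y":-0.12,"z":0},{"x":0.5,"y":-0.12,"z":0},{"x":0.5,"y":-0.12,"z":0}]' | tail -c 400
cat > w.py <<'E'
from h import *
import sys
p,r=pose();print(p.round(4),r.as_matrix().round(3).tolist())
c=cap('wrist',sys.argv[1]);W=cloud(c)
for t in sys.argv[2:]:
    for o in arm.outline_of(c,t)[:2]:
        m=o['pixels']&(c['z_map']>0)
        if m.sum()<5: continue
        P=W[m]; print(t,round(o['confidence'],2),np.round(o['extent']),'med',np.median(P,0).round(4),'lo',np.percentile(P,3,axis=0).round(3),'hi',np.percentile(P,97,axis=0).round(3))
E
python3 w.py w1.png dial dial_box dot_green dot_orange canister
```

```text
[ 0.1944 -0.5412  0.2245] [[0.941, 0.338, 0.0], [0.338, -0.941, -0.0], [0.0, 0.0, -1.0]]invalid input at $[0]: expected keys x, y, z, wx, wy, wz, jaw
invalid input at $[0]: expected keys x, y, z, wx, wy, wz, jaw
```

View pics/w1.png

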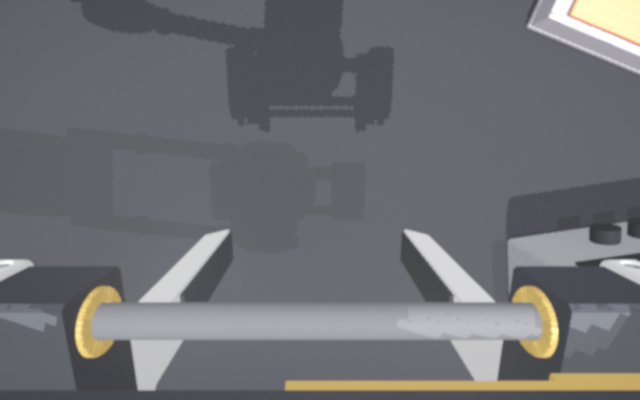

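The rows need all the keys, so the arm hasn't moved. This picture only shows the start view: empty bench and the fingers.

```bash
python3 -m inch '[{"x":0.7,"y":-0.17,"z":-0.1,"wx":0,"wy":0,"wz":0,"jaw":0},{"x":0.7,"y":-0.17,"z":-0.1,"wx":0,"wy":0,"wz":0,"jaw":0},{"x":0.7,"y":-0.17,"z":-0.1,"wx":0,"wy":0,"wz":0,"jaw":0},{"x":0.7,"y":-0.17,"z":-0.1,"wx":0,"wy":0,"wz":0,"jaw":0},{"x":0.8,"y":-0.2,"z":-0.118,"wx":0,"wy":0,"wz":0,"jaw":0}]';  python3 -m inch '[{"x":0.5,"y":-0.12,"z":0,"wx":0,"wy":0,"wz":0,"jaw":0},{"x":0.5,"y":-0.12,"z":0,"wx":0,"wy":0,"wz":0,"jaw":0},{"x":0.5,"y":-0.12,"z":0,"wx":0,"wy":0,"wz":0,"jaw":0},{"x":0.5,"y":-0.12,"z":0,"wx":0,"wy":0,"wz":0,"jaw":0}]'
python3 w.py w2.png dial dial_box dot_green dot_orange canister
```

```text
time_s: 2.15
ee_pos: [0.4014, -0.4024, 0.2602]
ee_rot: [0.0, 0.985, 0.171, 0.0]
contact_force: [-0.0, -0.8, -0.3]
opening: 0.094
time_s: 2.55
ee_pos: [0.5347, -0.3142, 0.2598]
ee_rot: [-0.001, 0.985, 0.174, 0.001]
contact_force: [-1.3, -0.4, -0.3]
opening: 0.094
[ 0.5347 -0.3142  0.2598] [[0.939, 0.343, 0.003], [0.343, -0.939, 0.002], [0.003, -0.001, -1.0]]
dial 0.63 [296. 136. 370. 204.] med [ 0.5582 -0.3207  0.0594] lo [ 0.523 -0.357  0.058] hi [ 0.59  -0.289  0.092]
dial 0.47 [  0.  70.  33. 128.] med [ 0.5164 -0.0007  0.0685] lo [ 0.494 -0.016  0.06 ] hi [0.536 0.015 0.075]
dial_box 0.88 [220.  82. 416. 268.] med [ 0.5431 -0.3112  0.0516] lo [ 0.457 -0.391  0.05 ] hi [ 0.619 -0.242  0.09 ]
dial_box 0.19 [303. 244. 334. 287.] med [ 0.4655 -0.3424  0.1002] lo [ 0.446 -0.359  0.051] hi [ 0.475 -0.329  0.102]
dot_green 0.61 [300. 126. 310. 137.] med [ 0.5883 -0.2824  0.0541] lo [ 0.583 -0.288  0.053] hi [ 0.594 -0.277  0.055]
canister 0.57 [304. 245. 336. 290.] med [ 0.4656 -0.3427  0.1004] lo [ 0.447 -0.358  0.062] hi [ 0.475 -0.329  0.102]
```

View pics/w2.png

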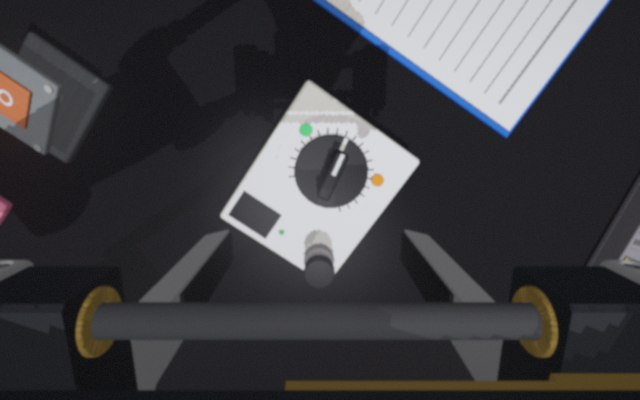

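The dial centre is at about (331,171). The pointer runs to (346,140), green is at (306,130), orange at (377,180) and the canister at (319,260). Next I'll compute the geometry.

```bash
cat > d.py <<'E'
from h import *
c=cap('wrist');W=cloud(c);I=c['pixels'].astype(int)
def blob(m):
    n,l,s,ce=cv2.connectedComponentsWithStats(m.astype(np.uint8)); k=1+s[1:,4].argmax(); return l==k
near=np.hypot(W[...,0]-.555,W[...,1]+.32)<.075
r,g,b=I[...,0],I[...,1],I[...,2]
G=W[blob(near&(g>r+40)&(g>b+25)&(W[...,2]>.045))]; O=W[blob(near&(r>b+70)&(W[...,2]>.045))]
g0=G.mean(0);o0=O.mean(0); 
dark=blob(near&(I.max(-1)<95)&(W[...,2]>.054)&(W[...,2]<.064))
pts=W[dark]; hull=cv2.convexHull((pts[:,:2]*1e4).astype(np.int32)); sk=np.array(cv2.minEnclosingCircle(hull)[:2],dtype=object)
print('green',g0.round(4),'orange',o0.round(4),'skirt',np.array(sk[0])/1e4,sk[1]/1e4)
bar=near&(W[...,2]>.080)&(W[...,2]<.1)&(np.hypot(W[...,0]-.557,W[...,1]+.321)<.04)
B=W[bar]; (cx,cy),(w,h),a=cv2.minAreaRect((B[:,:2]*1e3).astype(np.float32)); 
u,s,v=np.linalg.svd(B[:,:2]-B[:,:2].mean(0),full_matrices=False)
print('bar',cx,cy,w,h,B[:,2].mean(), 'dir',v[0],np.degrees(np.arctan2(v[0,1],v[0,0])))
ctr=np.array([cx,cy])/1e3
for n,m in (('bar line',bar&(I.min(-1)>130)),('skirt line',near&(I.min(-1)>130)&(W[...,2]>.056)&(W[...,2]<.063)&(np.hypot(W[...,0]-cx/1e3,W[...,1]-cy/1e3)<.036))):
    if m.sum()>3:
        P=W[m].mean(0); print(n,m.sum(),P.round(4),np.degrees(np.arctan2(*(P[:2]-ctr)[::-1])))
for n,q in (('green',g0),('orange',o0)): d=q[:2]-ctr; print(n,'r',np.hypot(*d),'ang',np.degrees(np.arctan2(d[1],d[0])))
# dial axis from dots: 2 points, r=.052
mid=(g0+o0)[:2]/2; d=(g0-o0)[:2]; L=np.hypot(*d)/2; nrm=np.array([d[1],-d[0]])/(2*L)
print('L',L, 'axis',mid+ -nrm*np.sqrt(max(0,.052**2-L*L)), mid+nrm*np.sqrt(max(0,.052**2-L*L)))
E
python3 d.py
```

```text
green [ 0.5885 -0.2823  0.0541] orange [ 0.5714 -0.3545  0.3609] skirt [ 0.55682798 -0.32247788] 0.03819737548828125
bar 555.97802734375 -322.8724670410156 14.045320510864258 50.02657699584961 0.09054554560341482 dir [-0.99811925  0.06130217] 176.48544055756565
bar line 137 [ 0.5691 -0.3235  0.0916] -2.7023715098340304
skirt line 50 [ 0.587  -0.3245  0.0597] -3.0615549412367566
green r 0.05199062143527839 ang 51.342382457067174
orange r 0.035170823752799826 ang -64.06023623811758
L 0.03711072548778191 axis [ 0.54446252 -0.3099985 ] [ 0.6153549  -0.32677486]
```

```bash
python3 -c "
from h import *
a=np.radians(-3.4);x=np.array([np.cos(a),np.sin(a),0]);z=np.array([0,0,-1.]);go([.556,-.3226,.083],R.from_matrix(np.stack([x,np.cross(z,x),z],1)));print(arm.observe()['qpos'])"
```

```text
xyz [0.0808 0.0408 0.5912] w [4.000e-04 1.000e-04 2.556e-01]
[-6.54840913e-01  3.24574325e-01  1.34568196e+00 -6.49762776e-04
  1.47099005e+00  5.73814560e-01]
```

```bash
python3 -m inch '[{"x":0.081,"y":0.041,"z":0.15,"wx":0,"wy":0,"wz":0.256,"jaw":0},{"x":0.081,"y":0.041,"z":0.3,"wx":0,"wy":0,"wz":0.256,"jaw":0},{"x":0.081,"y":0.041,"z":0.35,"wx":0,"wy":0,"wz":0.256,"jaw":0},{"x":0.081,"y":0.041,"z":0.35,"wx":0,"wy":0,"wz":0.256,"jaw":0}]'; python3 -c "
from h import *
a=np.radians(-3.4);x=np.array([np.cos(a),np.sin(a),0]);z=np.array([0,0,-1.]);go([.556,-.3226,.083],R.from_matrix(np.stack([x,np.cross(z,x),z],1)))"; python3 d.py
```

```text
time_s: 3.3
ee_pos: [0.5534, -0.3225, 0.1521]
ee_rot: [-0.001, 1.0, -0.031, -0.003]
contact_force: [-0.8, -0.3, -0.8]
opening: 0.094
xyz [0.0102 0.0006 0.2304] w [-0.0018  0.0038 -0.0014]
green [ 0.5891 -0.2824  0.0554] orange [ 0.5653 -0.3734  0.0553] skirt [ 0.55729482 -0.32269346] 0.038855926513671875
bar 556.390869140625 -322.6817321777344 13.891717910766602 49.671085357666016 0.09059284560322814 dir [-0.99854027  0.05401227] 176.90381825314327
bar line 224 [ 0.5689 -0.3235  0.0917] -3.5683124775103328
skirt line 86 [ 0.5872 -0.3245  0.0598] -3.3248989525562243
green r 0.05183818491471839 ang 50.910564222687235
orange r 0.05150230829809657 ang -80.01156937239224
L 0.047003404040849135 axis [ 0.5556805  -0.32230542] [ 0.59871995 -0.33354486]
```

```bash
python3 -m inch '[{"x":0.01,"y":0.001,"z":0.15,"wx":-0.002,"wy":0.004,"wz":0,"jaw":0},{"x":0.01,"y":0.001,"z":0.23,"wx":-0.002,"wy":0.004,"wz":0,"jaw":0},{"x":0.01,"y":0.001,"z":0.23,"wx":-0.002,"wy":0.004,"wz":0,"jaw":0},{"x":0.01,"y":0.001,"z":0.23,"wx":-0.002,"wy":0.004,"wz":0,"jaw":0.6},{"x":0.01,"y":0.001,"z":0.23,"wx":-0.002,"wy":0.004,"wz":0,"jaw":1}]';python3 -m inch '[{"x":0,"y":0,"z":0,"wx":0,"wy":0,"wz":0,"jaw":1},{"x":0,"y":0,"z":0,"wx":0,"wy":0,"wz":0,"jaw":1},{"x":0,"y":0,"z":0,"wx":0,"wy":0,"wz":0,"jaw":1},{"x":0,"y":0,"z":0,"wx":0,"wy":0,"wz":0,"jaw":1}]'
```

```text
time_s: 3.85
ee_pos: [0.5591, -0.3251, 0.0884]
ee_rot: [0.003, 1.0, -0.03, 0.004]
contact_force: [-0.1, -0.3, 0.7]
opening: 0.0813
time_s: 4.25
ee_pos: [0.5592, -0.3251, 0.0888]
ee_rot: [0.003, 1.0, -0.029, 0.004]
contact_force: [0.3, -0.4, 1.0]
opening: 0.0491
```

```bash
python3 -c "
from h import *
a=np.radians(-3.4);x=np.array([np.cos(a),np.sin(a),0]);z=np.array([0,0,-1.]);go([.556,-.3226,.082],R.from_matrix(np.stack([x,np.cross(z,x),z],1)))"
```

```text
xyz [-0.0114 -0.0079  0.0224] w [ 0.0037 -0.0057  0.0002]
```

```bash
python3 -m inch '[{"x":-0.011,"y":-0.008,"z":0.022,"wx":0.004,"wy":-0.006,"wz":0,"jaw":0.5},{"x":-0.011,"y":-0.008,"z":0.022,"wx":0.004,"wy":-0.006,"wz":0,"jaw":0.5},{"x":-0.011,"y":-0.008,"z":0.022,"wx":0.004,"wy":-0.006,"wz":0,"jaw":1},{"x":-0.011,"y":-0.008,"z":0.022,"wx":0.004,"wy":-0.006,"wz":0,"jaw":1},{"x":-0.011,"y":-0.008,"z":0.022,"wx":0.004,"wy":-0.006,"wz":0,"jaw":1}]';python3 -m inch '[{"x":0,"y":0,"z":0,"wx":0,"wy":0,"wz":0,"jaw":1},{"x":0,"y":0,"z":0,"wx":0,"wy":0,"wz":0,"jaw":1},{"x":0,"y":0,"z":0,"wx":0,"wy":0,"wz":0,"jaw":1},{"x":0,"y":0,"z":0,"wx":0,"wy":0,"wz":0,"jaw":1}]'
```

```text
time_s: 4.75
ee_pos: [0.5562, -0.3226, 0.0821]
ee_rot: [-0.0, 1.0, -0.029, -0.0]
contact_force: [0.3, -0.4, -0.7]
opening: 0.026
time_s: 5.15
ee_pos: [0.5562, -0.3235, 0.0822]
ee_rot: [0.001, 1.0, -0.029, -0.0]
contact_force: [0.3, -3.1, -0.8]
opening: 0.0136
```

```bash
python3 -m inch '[{"x":0,"y":0,"z":0,"wx":0,"wy":0,"wz":-0.09,"jaw":1},{"x":0,"y":0,"z":0,"wx":0,"wy":0,"wz":-0.18,"jaw":1},{"x":0,"y":0,"z":0,"wx":0,"wy":0,"wz":-0.26,"jaw":1},{"x":0,"y":0,"z":0,"wx":0,"wy":0,"wz":-0.33,"jaw":1},{"x":0,"y":0,"z":0,"wx":0,"wy":0,"wz":-0.33,"jaw":1}]'; python3 -c "
from h import *
p,r=pose();m=r.as_matrix();print(np.degrees(np.arctan2(m[1,0],m[0,0])),arm.observe()['wrist_torque'])
a=np.radians(51.2);x=np.array([np.cos(a),np.sin(a),0]);z=np.array([0,0,-1.]);go([.556,-.3226,.082],R.from_matrix(np.stack([x,np.cross(z,x),z],1)))"
```

```text
time_s: 5.65
ee_pos: [0.556, -0.3227, 0.0822]
ee_rot: [-0.0, 0.974, 0.228, -0.0]
contact_force: [-0.4, 0.8, 1.8]
opening: 0.0138
26.304380067072728 [ 0.16596948  0.08290693 -0.00185266]
xyz [-0.     -0.0003  0.0008] w [-4.000e-04  1.000e-04 -2.766e-01]
```

```bash
python3 -m inch '[{"x":0,"y":0,"z":0,"wx":0,"wy":0,"wz":-0.09,"jaw":1},{"x":0,"y":0,"z":0,"wx":0,"wy":0,"wz":-0.18,"jaw":1},{"x":0,"y":0,"z":0,"wx":0,"wy":0,"wz":-0.25,"jaw":1},{"x":0,"y":0,"z":0,"wx":0,"wy":0,"wz":-0.277,"jaw":1},{"x":0,"y":0,"z":0,"wx":0,"wy":0,"wz":-0.277,"jaw":1}]'; python3 -c "
from h import *
p,r=pose();m=r.as_matrix();print(np.degrees(np.arctan2(m[1,0],m[0,0])),arm.observe()['wrist_torque'])"; python3 d.py
```

```text
time_s: 6.15
ee_pos: [0.5556, -0.3221, 0.0822]
ee_rot: [-0.001, 0.902, 0.431, -0.0]
contact_force: [-2.4, 0.7, 0.4]
opening: 0.0136
51.113594748793105 [0.0917132  0.15679982 0.05403523]Traceback (most recent call last):
  File "d.py", line 7, in <module>
    G=W[blob(near&(g>r+40)&(g>b+25)&(W[...,2]>.045))]; O=W[blob(near&(r>b+70)&(W[...,2]>.045))]
                                                           ~~~~^^^^^^^^^^^^^^^^^^^^^^^^^^^^^^^
  File "d.py", line 4, in blob
    n,l,s,ce=cv2.connectedComponentsWithStats(m.astype(np.uint8)); k=1+s[1:,4].argmax(); return l==k
                                                                       ~~~~~~~~~~~~~~^^
ValueError: attempt to get argmax of an empty sequence
```

Release, raise to about 0.18 and check.

```bash
python3 -m inch '[{"x":0,"y":0,"z":0,"wx":0,"wy":0,"wz":0,"jaw":0},{"x":0,"y":0,"z":0,"wx":0,"wy":0,"wz":0,"jaw":0},{"x":0,"y":0,"z":0,"wx":0,"wy":0,"wz":0,"jaw":0},{"x":0,"y":0,"z":-0.15,"wx":0,"wy":0,"wz":0,"jaw":0},{"x":0,"y":0,"z":-0.3,"wx":0,"wy":0,"wz":0,"jaw":0}]';python3 -m inch '[{"x":0,"y":0,"z":-0.1,"wx":0,"wy":0,"wz":0,"jaw":0},{"x":0,"y":0,"z":-0.1,"wx":0,"wy":0,"wz":0,"jaw":0},{"x":0,"y":0,"z":-0.1,"wx":0,"wy":0,"wz":0,"jaw":0}]'; python3 d.py
```

```text
time_s: 6.7
ee_pos: [0.555, -0.3216, 0.1716]
ee_rot: [-0.003, 0.902, 0.431, -0.001]
contact_force: [0.5, 0.1, -0.8]
opening: 0.0505
time_s: 7.0
ee_pos: [0.5552, -0.3217, 0.2018]
ee_rot: [-0.002, 0.902, 0.431, -0.001]
contact_force: [0.5, -0.1, 0.2]
opening: 0.074
green [ 0.5888 -0.282   0.0561] orange [ 0.5652 -0.3726  0.0566] skirt [ 0.55696606 -0.32185632] 0.03863528137207031
bar 556.7791137695312 -322.53900146484375 48.97750473022461 13.580399513244629 0.0906244902025492 dir [-0.62758668 -0.77854669] -128.87229598890508
bar line 164 [ 0.5642 -0.3125  0.0917] 53.330892068312686
skirt line 55 [ 0.5759 -0.298   0.0599] 52.08898557708358
green r 0.05161024451737505 ang 51.702529963302396
orange r 0.05077101560902035 ang -80.50351962381647
L 0.04680263951337405 axis [ 0.55503174 -0.32160928] [ 0.5988882  -0.33304005]
```

The dial is released. Bar, line and dot agree at 51–52°, so it's on the green dot. Next, over the coupon.

```bash
python3 -c "
from h import *
go([.50,-.02,.30])"
```

```text
xyz [ 0.6667 -0.7751 -0.3255] w [0. 0. 0.]
```

```bash
python3 -m inch '[{"x":0.667,"y":-0.775,"z":-0.326,"wx":0,"wy":0,"wz":0,"jaw":0},{"x":0.667,"y":-0.775,"z":-0.326,"wx":0,"wy":0,"wz":0,"jaw":0},{"x":0.667,"y":-0.775,"z":-0.326,"wx":0,"wy":0,"wz":0,"jaw":0},{"x":0.667,"y":-0.775,"z":-0.326,"wx":0,"wy":0,"wz":0,"jaw":0},{"x":0.667,"y":-0.775,"z":-0.326,"wx":0,"wy":0,"wz":0,"jaw":0}]';python3 -m inch '[{"x":0.26,"y":-0.3,"z":-0.02,"wx":0,"wy":0,"wz":0,"jaw":0},{"x":0.26,"y":-0.3,"z":-0.02,"wx":0,"wy":0,"wz":0,"jaw":0},{"x":0.26,"y":-0.3,"z":-0.02,"wx":0,"wy":0,"wz":0,"jaw":0},{"x":0.26,"y":-0.3,"z":-0.02,"wx":0,"wy":0,"wz":0,"jaw":0}]'; python3 w.py w3.png coupon stand scope pad
```

```text
time_s: 7.55
ee_pos: [0.5108, -0.0855, 0.2762]
ee_rot: [-0.005, 0.903, 0.431, -0.003]
contact_force: [0.7, 0.9, -0.1]
opening: 0.094
time_s: 7.95
ee_pos: [0.4883, 0.0345, 0.2816]
ee_rot: [-0.007, 0.902, 0.432, -0.005]
contact_force: [0.3, -0.2, 0.3]
opening: 0.094
[0.4883 0.0345 0.2816] [[0.626, 0.78, -0.014], [0.78, -0.626, 0.008], [-0.002, -0.016, -1.0]]
coupon 0.94 [326. 160. 378. 209.] med [0.5174 0.0094 0.0676] lo [ 0.495 -0.013  0.06 ] hi [0.538 0.031 0.075]
coupon 0.8 [160. 199. 204. 245.] med [0.3402 0.1002 0.0683] lo [0.317 0.078 0.06 ] hi [0.361 0.122 0.075]
stand 0.75 [143. 157. 251. 255.] med [0.36   0.1025 0.0566] lo [0.301 0.051 0.011] hi [0.395 0.148 0.077]
stand 0.68 [297. 125. 404. 226.] med [0.5204 0.0152 0.0632] lo [ 0.467 -0.035  0.011] hi [0.568 0.059 0.078]
scope 0.57 [218.   0. 250.   8.] med [0.5366 0.2458 0.0223] lo [0.527 0.242 0.01 ] hi [0.551 0.257 0.031]
pad 0.6 [140.  46. 212. 121.] med [0.4211 0.2328 0.0072] lo [0.383 0.195 0.006] hi [0.458 0.27  0.009]
pad 0.59 [188.   0. 262.  36.] med [0.5199 0.2444 0.0072] lo [0.498 0.225 0.005] hi [0.559 0.279 0.009]
```

View pics/w3.png

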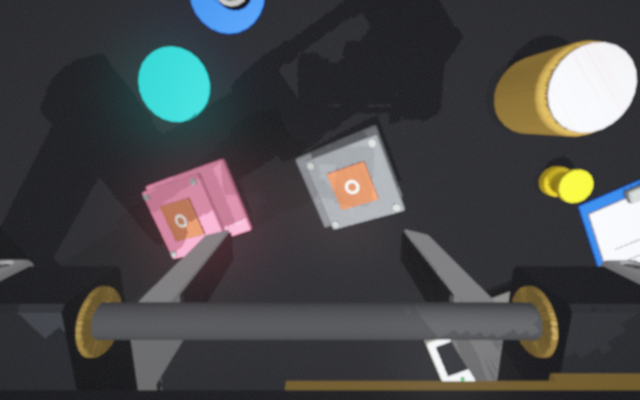

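The grey stand's coupon is at (352,186) and the pink one at (181,221). The pad edge is at (227,10). I'll fit the coupon plane, then go on to the scope.

```bash
cat > c.py <<'E'
from h import *
c=cap('wrist');W=cloud(c);I=c['pixels'].astype(int)
o=[o for o in arm.outline_of(c,'coupon') if np.median(W[o['pixels']],0)[0]>.45][0]
m=cv2.erode(o['pixels'].astype(np.uint8),np.ones((3,3)))>0
P=W[m]; ctr=W[o['pixels']]; ctr=ctr[ctr[:,2]>.05].mean(0)
def plane(P):
    n=np.linalg.svd(P-P.mean(0),full_matrices=False)[2][2]; return n*np.sign(n[2])
n=plane(P); d=np.abs((W-ctr)@n)
pl=(np.abs((W-ctr)@n)<.008)&(np.linalg.norm(W-ctr,axis=-1)<.075)&~cv2.dilate(o['pixels'].astype(np.uint8),np.ones((5,5))).astype(bool)
n2=plane(W[pl])
(rc,wh,a)=cv2.minAreaRect((W[m][:,:2]*1e3).astype(np.float32))
print('ctr',ctr.round(4),'rect',rc,wh,a)
for q in (n,n2): print('n',q.round(4),'tilt',np.degrees(np.arccos(q[2])),'yaw of +x',np.degrees(np.arctan2(-q[1],-q[0])))
ring=m&(I.min(-1)>150); r,q=np.nonzero(ring); print('ring',ring.sum(),W[ring].mean(0).round(4),((W[ring].min(0)+W[ring].max(0))/2).round(4))
go([.48,.22,.30])
E
python3 c.py
```

```text
ctr [0.5173 0.0096 0.0683] rect (524.3054809570312, 35.04105758666992) (97.91911315917969, 41.35757064819336) 73.13362884521484
n [-0.9281 -0.1651  0.3338] tilt 70.50215788720196 yaw of +x 10.085460652491166
n [-0.342   0.092   0.9352] tilt 20.74052227141837 yaw of +x -15.052402711683701
ring 167 [0.5158 0.0098 0.0695] [0.5217 0.0415 0.2533]
xyz [ 0.4685 -0.4256 -0.0531] w [0. 0. 0.]
```

```bash
sed -i "s/^m=cv2.*/m=(cv2.erode(o['pixels'].astype(np.uint8),np.ones((3,3)))>0)\&(abs(W[...,2]-.067)<.012)/" c.py; python3 c.py; python3 -m inch '[{"x":0.468,"y":-0.426,"z":-0.09,"wx":0,"wy":0,"wz":0,"jaw":0},{"x":0.468,"y":-0.426,"z":-0.09,"wx":0,"wy":0,"wz":0,"jaw":0},{"x":0.468,"y":-0.426,"z":-0.09,"wx":0,"wy":0,"wz":0,"jaw":0},{"x":0.468,"y":-0.426,"z":-0.09,"wx":0,"wy":0,"wz":0,"jaw":0},{"x":0.468,"y":-0.426,"z":-0.09,"wx":0,"wy":0,"wz":0,"jaw":0}]'; python3 w.py w4.png scope pad
```

```text
ctr [0.5173 0.0094 0.0687] rect (516.3883056640625, 8.884744644165039) (43.90203857421875, 40.537681579589844) 75.02545928955078
n [-0.3305  0.0946  0.939 ] tilt 20.108822820695238 yaw of +x -15.979121189798287
n [-0.3297  0.0939  0.9394] tilt 20.04991921131395 yaw of +x -15.896633044513294
ring 165 [0.5158 0.0093 0.0673] [0.5157 0.0093 0.0667]
xyz [ 0.4681 -0.4248 -0.0523] w [0. 0. 0.]
time_s: 8.9
ee_pos: [0.4799, 0.2243, 0.312]
ee_rot: [-0.006, 0.902, 0.432, -0.002]
contact_force: [1.0, 0.2, 0.3]
opening: 0.0941
[0.4799 0.2243 0.312 ] [[0.627, 0.779, -0.009], [0.779, -0.627, 0.01], [0.002, -0.013, -1.0]]
scope 0.89 [327. 100. 362. 136.] med [0.5447 0.2642 0.1266] lo [0.529 0.249 0.026] hi [0.561 0.279 0.129]
pad 0.92 [252. 163. 314. 226.] med [0.421  0.2338 0.0071] lo [0.382 0.195 0.005] hi [0.458 0.271 0.009]
pad 0.68 [239.   3. 330.  59.] med [0.557  0.3948 0.0092] lo [0.518 0.358 0.007] hi [0.609 0.443 0.011]
```

View pics/w4.png

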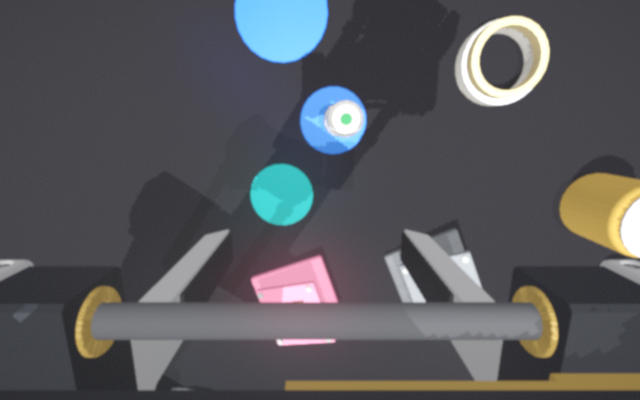

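The scope top is at (346,118) on the blue pad (333,120). Next I'll fit circles.

```bash
cat > s.py <<'E'
from h import *
c=cap('wrist');W=cloud(c);I=c['pixels'].astype(int)
near=np.hypot(W[...,0]-.54,W[...,1]-.26)<.06
T=W[near&(W[...,2]>.118)&(W[...,2]<.14)]
pd=W[near&(W[...,2]<.014)&(I[...,2]>I[...,0]+60)&(I[...,2]>I[...,1]+20)]
for n,P in(('top',T),('pad',pd)):
    q,r=cv2.minEnclosingCircle(cv2.convexHull((P[:,:2]*1e3).astype(np.float32))); print(n,len(P),np.round(q,1),round(r,1),'z',np.median(P[:,2]).round(4))
p,r=pose();print(p)
t=cv2.minEnclosingCircle((T[:,:2]*1e3).astype(np.float32))[0]
a=np.radians(51);x=np.array([np.cos(a),np.sin(a),0]);z=np.array([0,0,-1.]);Rm=R.from_matrix(np.stack([x,np.cross(z,x),z],1))
go([t[0]/1e3,t[1]/1e3,.21],Rm);go([t[0]/1e3,t[1]/1e3,.098],Rm);print(arm.observe()['qpos'])
E
python3 s.py
```

```text
top 1013 [546.5 262.6] 18.1 z 0.1268
pad 2603 [539.1 267.6] 46.0 z 0.0071
[0.47991572 0.21889916 0.31101282]
xyz [0.2538 0.0842 0.335 ] w [-0.0078  0.0017 -0.0018]
xyz [0.2548 0.0888 0.7083] w [-0.0078  0.0017 -0.0018]
[0.28986284 0.17090749 1.43467064 0.00861368 1.54512133 0.97309301]
```

```bash
python3 -m inch '[{"x":0.254,"y":0.085,"z":0.335,"wx":-0.008,"wy":0.002,"wz":-0.002,"jaw":0},{"x":0.254,"y":0.085,"z":0.335,"wx":-0.008,"wy":0.002,"wz":-0.002,"jaw":0},{"x":0.254,"y":0.085,"z":0.335,"wx":-0.008,"wy":0.002,"wz":-0.002,"jaw":0},{"x":0.254,"y":0.085,"z":0.335,"wx":-0.008,"wy":0.002,"wz":-0.002,"jaw":0},{"x":0.254,"y":0.085,"z":0.335,"wx":-0.008,"wy":0.002,"wz":-0.002,"jaw":0}]'; python3 s.py
```

```text
time_s: 9.6
ee_pos: [0.5466, 0.2608, 0.2099]
ee_rot: [0.0, 0.903, 0.43, -0.001]
contact_force: [0.5, -0.0, 0.1]
opening: 0.0942
top 1632 [546.9 263.4] 18.1 z 0.1268
pad 2977 [538.1 267.5] 45.4 z 0.0071
[0.54684397 0.26115894 0.21117973]
xyz [ 0.0059 -0.0045  0.0039] w [ 0.0006 -0.0005 -0.0008]
xyz [ 0.0056 -0.0048  0.3773] w [ 0.0006 -0.0005 -0.0008]
[ 3.31003723e-01  3.29199604e-01  1.45991500e+00 -3.80230326e-04
  1.35129683e+00  1.01295659e+00]
```

```bash
python3 -m inch '[{"x":0.006,"y":-0.005,"z":0.13,"wx":0,"wy":0,"wz":0,"jaw":0},{"x":0.006,"y":-0.005,"z":0.25,"wx":0,"wy":0,"wz":0,"jaw":0},{"x":0.006,"y":-0.005,"z":0.34,"wx":0,"wy":0,"wz":0,"jaw":0},{"x":0.006,"y":-0.005,"z":0.377,"wx":0,"wy":0,"wz":0,"jaw":0},{"x":0.006,"y":-0.005,"z":0.377,"wx":0,"wy":0,"wz":0,"jaw":0.3}]'; python3 s.py
```

```text
time_s: 10.15
ee_pos: [0.5465, 0.2628, 0.0985]
ee_rot: [0.0, 0.903, 0.43, 0.0]
contact_force: [-0.1, 0.0, 0.0]
opening: 0.0891
top 6275 [552.4 271.7] 55.2 z 0.1269
pad 5778 [537.7 267. ] 45.6 z 0.0071
[0.54754134 0.26335187 0.09968203]
xyz [ 0.0329 -0.0042 -0.3677] w [ 0.0013 -0.0016 -0.001 ]
xyz [ 0.032  -0.005   0.0057] w [ 0.0013 -0.0016 -0.001 ]
[ 3.34110504e-01  4.13257430e-01  1.62155891e+00 -4.99317542e-04
  1.10354787e+00  1.01659364e+00]
```

Well centred, so I'll close and lift.

```bash
python3 -m inch '[{"x":0,"y":0,"z":0,"wx":0,"wy":0,"wz":0,"jaw":0.5},{"x":0,"y":0,"z":0,"wx":0,"wy":0,"wz":0,"jaw":1},{"x":0,"y":0,"z":0,"wx":0,"wy":0,"wz":0,"jaw":1},{"x":0,"y":0,"z":0,"wx":0,"wy":0,"wz":0,"jaw":1},{"x":0,"y":0,"z":0,"wx":0,"wy":0,"wz":0,"jaw":1}]';python3 -m inch '[{"x":0,"y":0,"z":0,"wx":0,"wy":0,"wz":0,"jaw":1},{"x":0,"y":0,"z":0,"wx":0,"wy":0,"wz":0,"jaw":1},{"x":0,"y":0,"z":0,"wx":0,"wy":0,"wz":0,"jaw":1}]'; python3 s.py
```

```text
time_s: 10.7
ee_pos: [0.5476, 0.2634, 0.0999]
ee_rot: [0.0, 0.903, 0.43, 0.002]
contact_force: [0.2, -0.3, 0.3]
opening: 0.0455
time_s: 11.0
ee_pos: [0.5476, 0.2634, 0.0999]
ee_rot: [0.0, 0.903, 0.43, 0.002]
contact_force: [-0.5, 0.1, -0.4]
opening: 0.0354
top 5609 [554.8 271. ] 30.0 z 0.127
pad 4989 [537.8 267.2] 45.4 z 0.0071
[0.54755543 0.2634484  0.09986677]
xyz [ 0.0357  0.0037 -0.367 ] w [ 0.0013 -0.0017 -0.001 ]
xyz [0.0347 0.003  0.0063] w [ 0.0013 -0.0017 -0.001 ]
[ 3.34209931e-01  4.13073498e-01  1.62134797e+00 -4.19182450e-04
  1.10377519e+00  1.01656917e+00]
```

```bash
cat > t.py <<'E'
from h import *
import sys
h=float(sys.argv[1])
C=np.array([.516,.0092,.0667]);yaw=np.radians(-15.9);tl=np.radians(20.05)
n=np.array([-np.sin(tl)*np.cos(yaw),-np.sin(tl)*np.sin(yaw),np.cos(tl)])
p,r=pose();z0=np.array([0,0,-1.]);
a=np.radians(51);x=np.array([np.cos(a),np.sin(a),0]);
down=R.from_matrix(np.stack([x,np.cross(z0,x),z0],1))
ax=np.cross(z0,-n);ax/=np.linalg.norm(ax); Rt=R.from_rotvec(ax*tl)*down
print('err z deg',np.degrees(np.arccos(np.clip(r.as_matrix()[:,2]@-n,-1,1))),'lens',(p+r.as_matrix()[:,2]*.0935).round(4),'dist',(p+r.as_matrix()[:,2]*.0935-C)@n, 'lat',np.linalg.norm(np.cross(p-C,n)))
go(C+n*(h+.0935),Rt)
E
python3 -m inch '[{"x":0,"y":0,"z":-0.15,"wx":0,"wy":0,"wz":0,"jaw":1},{"x":0,"y":0,"z":-0.3,"wx":0,"wy":0,"wz":0,"jaw":1},{"x":0,"y":0,"z":-0.4,"wx":0,"wy":0,"wz":0,"jaw":1},{"x":0,"y":0,"z":-0.4,"wx":0,"wy":0,"wz":0,"jaw":1}]'; python3 t.py 0.10
```

```text
time_s: 11.45
ee_pos: [0.5498, 0.2643, 0.2247]
ee_rot: [0.001, 0.903, 0.43, 0.007]
contact_force: [0.3, 0.1, -1.0]
opening: 0.0357
err z deg 19.416740346924872 lens [0.551  0.2647 0.1312] dist 0.07306553601223344 lat 0.2553279095872449
xyz [-0.8173  0.2459 -0.0865] w [-0.2001  0.0805 -0.0017]
```

```bash
python3 -m inch '[{"x":-0.4,"y":0.12,"z":-0.09,"wx":-0.06,"wy":0.02,"wz":0,"jaw":1},{"x":-0.4,"y":0.12,"z":-0.09,"wx":-0.12,"wy":0.05,"wz":0,"jaw":1},{"x":-0.5,"y":0.15,"z":-0.09,"wx":-0.18,"wy":0.07,"wz":0,"jaw":1},{"x":-0.65,"y":0.2,"z":-0.09,"wx":-0.2,"wy":0.08,"wz":0,"jaw":1},{"x":-0.75,"y":0.225,"z":-0.087,"wx":-0.2,"wy":0.08,"wz":0,"jaw":1}]'; python3 t.py 0.10
```

```text
time_s: 11.95
ee_pos: [0.4554, 0.0457, 0.2461]
ee_rot: [0.115, 0.889, 0.424, 0.128]
contact_force: [0.6, -0.4, -1.9]
opening: 0.0355
err z deg 0.3019407204317593 lens [0.4858 0.0368 0.1581] dist 0.09842367223784611 lat 0.018694248627751132
xyz [-0.0534  0.0322 -0.0051] w [-0.0018  0.0028 -0.0002]
```

```bash
python3 -m inch '[{"x":-0.053,"y":0.032,"z":0,"wx":-0.002,"wy":0.003,"wz":0,"jaw":1},{"x":-0.053,"y":0.032,"z":0.1,"wx":-0.002,"wy":0.003,"wz":0,"jaw":1},{"x":-0.053,"y":0.032,"z":0.18,"wx":-0.002,"wy":0.003,"wz":0,"jaw":1},{"x":-0.053,"y":0.032,"z":0.21,"wx":-0.002,"wy":0.003,"wz":0,"jaw":1},{"x":-0.053,"y":0.032,"z":0.21,"wx":-0.002,"wy":0.003,"wz":0,"jaw":1}]'; python3 t.py 0.03
cat > v.py <<'E'
from h import *
import sys
C=np.array([.516,.0092,.0667])
for n in ['scene','side','wrist']:
    c=cap(n,sys.argv[1]+n+'.png');W=cloud(c)
    for t in ('scope','coupon'):
        for o in arm.outline_of(c,t)[:2]:
            P=W[o['pixels']&(c['z_map']>0)]; 
            P=P[np.linalg.norm(P-C,axis=1)<.2]
            if len(P)>20:
                u=np.linalg.svd(P-P.mean(0),full_matrices=False)[2]; print(n,t,round(o['confidence'],2),np.round(o['extent']),len(P),P.mean(0).round(4),'ax',u[0].round(3),'nrm',u[2].round(3),'z',P[:,2].min().round(3),P[:,2].max().round(3))
im=[cv2.imread('pics/'+sys.argv[1]+n+'.png') for n in('scene','side')]
o=[cv2.resize(i[r:r+100,q:q+130],(390,300),interpolation=3) for i,r,q in zip(im,(130,130),(270,240))]
cv2.imwrite('pics/'+sys.argv[1]+'.png',np.hstack(o))
E
python3 v.py v1
```

```text
time_s: 12.45
ee_pos: [0.4714, 0.0213, 0.185]
ee_rot: [0.114, 0.889, 0.424, 0.128]
contact_force: [-1.2, -0.2, -1.9]
opening: 0.0356
err z deg 0.31238462925696625 lens [0.5018 0.0125 0.097 ] dist 0.033484064754026016 lat 0.002875148486914047
xyz [0.0055 0.0079 0.0116] w [-0.0028  0.002  -0.0001]
scene scope 0.69 [326. 153. 345. 189.] 423 [0.4918 0.022  0.156 ] ax [ 0.324 -0.13  -0.937] nrm [0.391 0.921 0.007] z -0.001 0.216
scene coupon 0.48 [324. 197. 334. 203.] 77 [0.5161 0.0099 0.068 ] ax [0.879 0.395 0.267] nrm [ 0.331 -0.102 -0.938] z 0.059 0.08
side scope 0.98 [281. 167. 305. 205.] 447 [0.4785 0.0045 0.1566] ax [ 0.356  0.087 -0.931] nrm [ 0.927 -0.158  0.34 ] z -0.004 0.219
side coupon 0.64 [231. 206. 243. 221.] 73 [0.3451 0.0895 0.0689] ax [-0.436 -0.899 -0.047] nrm [-0.293  0.092  0.952] z 0.062 0.075
side coupon 0.22 [353. 180. 386. 213.] 49 [ 0.706  -0.0438  0.0612] ax [ 0.003  0.022 -1.   ] nrm [-0.962  0.274  0.003] z 0.03 0.09
wrist scope 0.79 [274. 186. 355. 298.] 7095 [0.4797 0.0279 0.1902] ax [-0.36   0.037  0.932] nrm [0.449 0.882 0.139] z 0.0 0.22
wrist coupon 0.77 [280. 171. 349. 217.] 848 [0.5227 0.0216 0.0687] ax [-0.735  0.553 -0.393] nrm [-0.267  0.297  0.917] z 0.053 0.124
wrist coupon 0.6 [ 12. 235.  98. 304.] 2047 [0.3488 0.0962 0.0713] ax [-0.413 -0.91  -0.027] nrm [-0.289  0.102  0.952] z 0.064 0.077
```

View pics/v1.png

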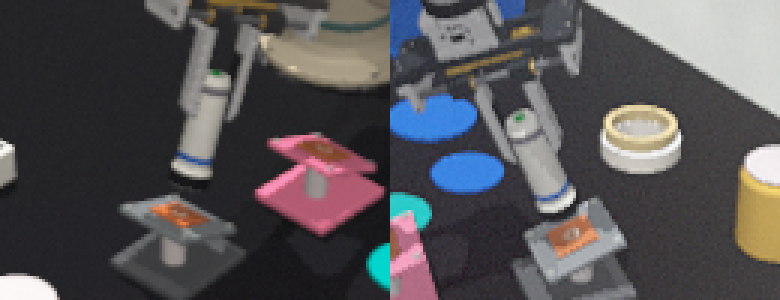

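Both views show the scope above the grey coupon, not touching, with its axis along the normal. I'll correct, then fit the body axis with a cylinder to check for slip in the grip.

```bash
python3 -m inch '[{"x":0.006,"y":0.008,"z":0.0116,"wx":-0.003,"wy":0.002,"wz":0,"jaw":1},{"x":0.006,"y":0.008,"z":0.0116,"wx":-0.003,"wy":0.002,"wz":0,"jaw":1},{"x":0.006,"y":0.008,"z":0.0116,"wx":-0.003,"wy":0.002,"wz":0,"jaw":1}]'; python3 t.py 0.03
cat > f.py <<'E'
from h import *
from scipy.optimize import least_squares
C=np.array([.516,.0092,.0667]);yaw=np.radians(-15.9);tl=np.radians(20.05)
n=np.array([-np.sin(tl)*np.cos(yaw),-np.sin(tl)*np.sin(yaw),np.cos(tl)])
A=[]
for k in ['scene','side','wrist']:
    c=cap(k);W=cloud(c);I=c['pixels'].astype(int)
    for o in arm.outline_of(c,'scope')[:1]:
        P=W[(cv2.erode(o['pixels'].astype(np.uint8),np.ones((3,3)))>0)&(c['z_map']>0)]
        s=(P-C)@n; l=np.linalg.norm(P-C-np.outer(s,n),axis=1); ok=(l<.026)&(s>.048)&(s<.148)
        P=P[ok]; print(k,len(P)); A.append((P,s))
P=np.vstack([a[0] for a in A]); w=np.concatenate([np.full(len(a[0]),1/np.sqrt(max(len(a[0]),1))) for a in A])
e1=np.cross(n,[0,1,0]);e1/=np.linalg.norm(e1);e2=np.cross(n,e1); M=C+n*.09
def f(v):
    d=n+v[0]*e1+v[1]*e2;d/=np.linalg.norm(d);q=P-(M+v[2]*e1+v[3]*e2); return (np.linalg.norm(np.cross(q,d),axis=1)-.018)*w*1e3
r=least_squares(f,np.zeros(4),loss='soft_l1',f_scale=.05);v=r.x
lens=M+v[2]*e1+v[3]*e2-.06*(n+v[0]*e1+v[1]*e2)
print('axis err deg',np.degrees(np.hypot(v[0],v[1])),'tilt comps',np.degrees(v[:2]),'lens lateral mm',[(lens-C)@e1*1e3,(lens-C)@e2*1e3])
T=A[-1][0]
for P_,s in A:
    if len(s): print('top s',np.percentile(s[(s<.17)],[98,99.5]))
E
python3 f.py
```

```text
time_s: 13.2
ee_pos: [0.4773, 0.0211, 0.186]
ee_rot: [0.117, 0.888, 0.424, 0.134]
contact_force: [0.2, -0.0, -1.4]
opening: 0.0356
err z deg 0.400128746334911 lens [0.5088 0.0123 0.0984] dist 0.032438363812456676 lat 0.0030210566916290147
xyz [-0.0064 -0.0078  0.008 ] w [ 0.0036 -0.0026 -0.0001]
scene 280
side 285
wrist 3429
axis err deg 0.4924763001359878 tilt comps [-0.14793345  0.46973248] lens lateral mm [np.float64(-2.489264562180075), np.float64(1.2501600344026471)]
top s [0.15218212 0.15469259]
top s [0.15188466 0.15337554]
top s [0.15484626 0.15523124]
```

```bash
python3 -m inch '[{"x":-0.004,"y":-0.005,"z":0.006,"wx":0.001,"wy":-0.001,"wz":0,"jaw":1},{"x":-0.004,"y":-0.005,"z":0.006,"wx":0.001,"wy":-0.001,"wz":0,"jaw":1},{"x":-0.004,"y":-0.005,"z":0.006,"wx":0.001,"wy":-0.001,"wz":0,"jaw":1}]'; python3 t.py 0.03; python3 -c "
from h import *
for i in range(52): arm.capture('wrist'); i%17==0 and print(arm.observe()['time_s'],pose()[0].round(4))"; python3 t.py 0.03; python3 f.py
```

```text
time_s: 13.8
ee_pos: [0.476, 0.0209, 0.1836]
ee_rot: [0.116, 0.888, 0.424, 0.133]
contact_force: [0.2, 0.8, -1.6]
opening: 0.0356
err z deg 0.27527749353993525 lens [0.5073 0.0121 0.096 ] dist 0.03063189149414727 lat 0.0010265411237809475
xyz [-0.0022 -0.0026  0.0021] w [ 0.0026 -0.0016 -0.0001]
13.85 [0.4762 0.0209 0.1837]
14.7 [0.4762 0.0209 0.1838]
15.55 [0.4761 0.0209 0.1838]
16.4 [0.4761 0.0209 0.1838]
err z deg 0.2917531191818082 lens [0.5074 0.0121 0.0961] dist 0.03072579941720536 lat 0.0011709987789677073
xyz [-0.0025 -0.003   0.0024] w [ 0.0028 -0.0017 -0.0001]
side 235
wrist 3599
axis err deg 0.508807276612597 tilt comps [0.38672434 0.33064956] lens lateral mm [np.float64(-1.790352173095459), np.float64(1.543031330231024)]
top s [0.15110134 0.15215787]
top s [0.15305031 0.15350333]
```

Held for more than 2.6 s at 30.7 mm with about 0.4° error. Now retreat and return.

```bash
cat > b.py <<'E'
from h import *
import sys
a=np.radians(51);x=np.array([np.cos(a),np.sin(a),0]);z=np.array([0,0,-1.]);go([.540,.2668,float(sys.argv[1])],R.from_matrix(np.stack([x,np.cross(z,x),z],1)))
p,r=pose();print(p.round(4),'tilt',np.degrees(np.arccos(-r.as_matrix()[2,2])))
E
python3 -m inch '[{"x":0,"y":0,"z":-0.1,"wx":0,"wy":0,"wz":0,"jaw":1},{"x":0,"y":0,"z":-0.22,"wx":0,"wy":0,"wz":0,"jaw":1},{"x":0,"y":0,"z":-0.3,"wx":0,"wy":0,"wz":0,"jaw":1},{"x":0,"y":0,"z":-0.3,"wx":0,"wy":0,"wz":0,"jaw":1}]'; python3 b.py 0.2
```

```text
time_s: 17.1
ee_pos: [0.4476, 0.0296, 0.272]
ee_rot: [0.118, 0.888, 0.424, 0.136]
contact_force: [0.3, 0.3, -1.3]
opening: 0.0353
xyz [ 0.772  -0.3413  0.2549] w [ 2.116e-01 -9.220e-02  1.000e-04]
[0.4476 0.0296 0.272 ] tilt 20.77145614570707
```

```bash
python3 -m inch '[{"x":0.15,"y":-0.07,"z":0.02,"wx":0.05,"wy":-0.02,"wz":0,"jaw":1},{"x":0.3,"y":-0.14,"z":0.06,"wx":0.11,"wy":-0.05,"wz":0,"jaw":1},{"x":0.45,"y":-0.2,"z":0.12,"wx":0.17,"wy":-0.07,"wz":0,"jaw":1},{"x":0.6,"y":-0.27,"z":0.18,"wx":0.21,"wy":-0.09,"wz":0,"jaw":1},{"x":0.7,"y":-0.31,"z":0.22,"wx":0.212,"wy":-0.092,"wz":0,"jaw":1}]'; python3 b.py 0.15
```

```text
time_s: 17.6
ee_pos: [0.5326, 0.2468, 0.2058]
ee_rot: [-0.001, 0.903, 0.43, -0.002]
contact_force: [-0.6, -0.5, -1.5]
opening: 0.0354
xyz [ 0.0678 -0.0223  0.1861] w [-0.0019  0.0015 -0.0005]
[0.5326 0.2468 0.2058] tilt 0.21632688469586553
```

```bash
python3 -m inch '[{"x":0.068,"y":-0.022,"z":0.1,"wx":-0.002,"wy":0.0015,"wz":0,"jaw":1},{"x":0.068,"y":-0.022,"z":0.186,"wx":-0.002,"wy":0.0015,"wz":0,"jaw":1},{"x":0.068,"y":-0.022,"z":0.186,"wx":-0.002,"wy":0.0015,"wz":0,"jaw":1},{"x":0.068,"y":-0.022,"z":0.186,"wx":-0.002,"wy":0.0015,"wz":0,"jaw":1}]'; python3 b.py 0.1
```

```text
time_s: 18.0
ee_pos: [0.5398, 0.2664, 0.1486]
ee_rot: [0.0, 0.903, 0.43, -0.001]
contact_force: [1.2, -0.5, -1.7]
opening: 0.0357
xyz [ 0.002  -0.0002  0.1622] w [-0.0006  0.0015 -0.0006]
[0.5398 0.2664 0.1486] tilt 0.14294538955363748
```

```bash
python3 -m inch '[{"x":0.002,"y":0,"z":0.07,"wx":-0.001,"wy":0.0015,"wz":0,"jaw":1},{"x":0.002,"y":0,"z":0.12,"wx":-0.001,"wy":0.0015,"wz":0,"jaw":1},{"x":0.002,"y":0,"z":0.145,"wx":-0.001,"wy":0.0015,"wz":0,"jaw":1},{"x":0.002,"y":0,"z":0.15,"wx":-0.001,"wy":0.0015,"wz":0,"jaw":1},{"x":0.002,"y":0,"z":0.15,"wx":-0.001,"wy":0.0015,"wz":0,"jaw":1}]'; python3 b.py 0.0995
```

```text
time_s: 18.5
ee_pos: [0.5408, 0.2667, 0.1048]
ee_rot: [0.0, 0.903, 0.43, 0.001]
contact_force: [0.4, 1.0, -1.4]
opening: 0.0351
xyz [-0.0015 -0.0023  0.0176] w [ 0.0011 -0.0011 -0.0009]
[0.5408 0.2667 0.1048] tilt 0.1416760111957403
```

```bash
python3 -m inch '[{"x":0,"y":0,"z":0.007,"wx":0.001,"wy":-0.001,"wz":0,"jaw":1},{"x":0,"y":0,"z":0.013,"wx":0.001,"wy":-0.001,"wz":0,"jaw":1},{"x":0,"y":0,"z":0.016,"wx":0.001,"wy":-0.001,"wz":0,"jaw":1},{"x":0,"y":0,"z":0.016,"wx":0.001,"wy":-0.001,"wz":0,"jaw":1}]'; python3 b.py 0.0995
```

```text
time_s: 18.9
ee_pos: [0.5408, 0.2667, 0.1]
ee_rot: [0.0, 0.903, 0.43, 0.0]
contact_force: [-0.2, 0.3, -1.9]
opening: 0.0354
xyz [-0.0015 -0.0022  0.0017] w [ 0.0001 -0.0002 -0.0009]
[0.5408 0.2667 0.1   ] tilt 0.018370298089197316
```

```bash
python3 -m inch '[{"x":0,"y":0,"z":0.003,"wx":0,"wy":0,"wz":0,"jaw":1},{"x":0,"y":0,"z":0.003,"wx":0,"wy":0,"wz":0,"jaw":1},{"x":0,"y":0,"z":0.003,"wx":0,"wy":0,"wz":0,"jaw":1}]'; python3 b.py 0.0995
```

```text
time_s: 19.2
ee_pos: [0.5409, 0.2669, 0.0998]
ee_rot: [0.0, 0.903, 0.43, 0.001]
contact_force: [-0.8, 0.1, 3.7]
opening: 0.0356
xyz [-0.0023 -0.0022  0.001 ] w [ 0.0003 -0.0006 -0.0008]
[0.5409 0.2669 0.0998] tilt 0.06094798751977776
```

Contact (+3.7 N). Release gently and go straight up.

```bash
python3 -m inch '[{"x":0,"y":0,"z":0,"wx":0,"wy":0,"wz":0,"jaw":0.5},{"x":0,"y":0,"z":0,"wx":0,"wy":0,"wz":0,"jaw":0.2},{"x":0,"y":0,"z":0,"wx":0,"wy":0,"wz":0,"jaw":0},{"x":0,"y":0,"z":0,"wx":0,"wy":0,"wz":0,"jaw":0},{"x":0,"y":0,"z":0,"wx":0,"wy":0,"wz":0,"jaw":0}]'; python3 -m inch '[{"x":0,"y":0,"z":0,"wx":0,"wy":0,"wz":0,"jaw":0},{"x":0,"y":0,"z":-0.1,"wx":0,"wy":0,"wz":0,"jaw":0},{"x":0,"y":0,"z":-0.25,"wx":0,"wy":0,"wz":0,"jaw":0},{"x":0,"y":0,"z":-0.4,"wx":0,"wy":0,"wz":0,"jaw":0},{"x":0,"y":0,"z":-0.5,"wx":0,"wy":0,"wz":0,"jaw":0}]';python3 -m inch '[{"x":-0.2,"y":0,"z":-0.15,"wx":0,"wy":0,"wz":0,"jaw":0},{"x":-0.2,"y":0,"z":-0.15,"wx":0,"wy":0,"wz":0,"jaw":0},{"x":-0.2,"y":0,"z":-0.15,"wx":0,"wy":0,"wz":0,"jaw":0}]'; python3 s.py; python3 -c "
from h import *
ims=[cap(n,'e_'+n+'.png')['pixels'] for n in ('scene','side')]
a=cv2.resize(ims[0][140:310,190:540],(617,300),interpolation=3);b=cv2.resize(ims[1][145:315,190:440],(441,300),interpolation=3)
o=np.zeros((600,620,3),np.uint8);o[:300,:617]=a;o[300:,:441]=b;cv2.imwrite('pics/e.png',o[...,::-1])"
```

```text
time_s: 19.7
ee_pos: [0.5409, 0.2669, 0.0996]
ee_rot: [0.0, 0.903, 0.43, 0.0]
contact_force: [0.8, -0.5, 0.3]
opening: 0.0722
time_s: 20.2
ee_pos: [0.5417, 0.2671, 0.253]
ee_rot: [0.0, 0.903, 0.43, 0.002]
contact_force: [0.0, 0.7, 0.2]
opening: 0.0936
time_s: 20.5
ee_pos: [0.5035, 0.2194, 0.3014]
ee_rot: [0.001, 0.903, 0.429, 0.005]
contact_force: [0.8, 0.7, 0.3]
opening: 0.0938
top 1022 [540.4 265.7] 18.0 z 0.1268
pad 2682 [538.7 267.5] 46.0 z 0.0071
[0.50383721 0.22026224 0.29936591]
xyz [ 0.1921 -0.0023  0.2993] w [ 0.0028 -0.0048 -0.0015]
xyz [ 0.1893 -0.004   0.6726] w [ 0.0028 -0.0048 -0.0015]
[2.85189764e-01 1.99909518e-01 1.42544318e+00 5.83195606e-04
 1.50754501e+00 9.68134578e-01]
```

View pics/e.png

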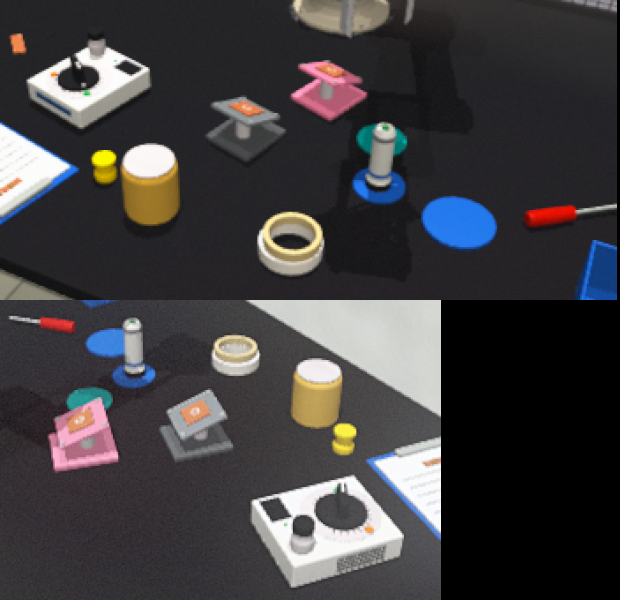

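The scope stands upright on its pad (top picture, 381,155), 2 mm from the middle. The dial bar points at the green dot, and the canister and everything else are where they were. Handing in.

```bash
python3 -c "
from station import arm
print(arm.job_done())"
```

```text
the job is handed in; nothing more can be done
None
```

The job was done in the order asked and handed in at about 20.6 s of the 72 s allowed. No verdict came back.

- **Dial:** I turned it about 54.5° onto the green dot. After release, the bar measured 51.1° and the skirt line 52.1°, against 51.7° for the dot. The short line on top of the bar read 53.3°, which disagrees a little. I put that down to an error of under 1 mm in the estimated dial centre; with the refined centre, the skirt line and dot both come to 51.2°.
- **Microscope over the coupon:** I held it for about 2.6 s over the grey stand's coupon. By the arm's pose, the lens was 30.7 mm away, 1.2 mm off centre and 0.3° from square. A separate fit to the camera depth gave 31–33 mm, about 2.4 mm off centre and 0.5°. The arm stayed still to within about 0.1–0.2 mm, and nothing touched.
- **Return:** The microscope stands upright on the smaller blue pad, about 2.5 mm from its middle, and the gripper is open and well clear.
- **Rest of the bench:** The last pictures show nothing else moved, judged by eye. Force readings stayed under 6 N. One early move was refused for missing keys, and it moved nothing.

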